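# Load the reference sphere into the balance's three-point nest

### The job

Settle the rail carrier with its three ball feet in the matching cone, groove and flat seats of the balance, and let go. Then take the sphere from its stand, leave it resting in the saddle (the gap in the rails at the carrier's open end), and from there gently nudge it along the rails until it drops fully into the three-point nest under the arch. Last, press the balance's key fully down and release it, leaving carrier and sphere seated and the jars and beaker where they stand.

Things in the scene. Friction and masses are not known exactly. Their poses are not given: they have to be found in the camera images.
- balance: White laboratory balance, fixed, 270 x 180 x 55 mm tall. Origin: centre of its underside. x points from the control panel (display and key) towards the stage, z up. The stage is a 160 x 130 mm aluminium plate, top at 61 mm, centred at balance x = +45 mm, with three steel seats on it, which draw a foot in from about 5 mm off.
- seat_cone (a point): Where the centre of a ball foot lies when it is seated in the cone (three 60 degree facets around it, open mouth about 20 mm wide, rim 3 mm above this point): balance frame (-17, 0, 75) mm, the seat nearest the control panel. Axes as the balance.
- seat_groove (a point): Where the centre of a ball foot lies when seated in the V groove (60 degree walls, 32 mm long, pointing at the cone): balance frame (75, 35, 75) mm. Axes as the balance.
- seat_flat (a point): Where the centre of a ball foot lies on the flat seat (disc 24 mm wide, top at 68 mm): balance frame (75, -35, 75) mm. Axes as the balance.
- carrier: Loose rail carrier, about 0.45 kg: dark metal plate 128 x 86 x 8 mm (underside 13 mm up, x from -81 to +47 mm) on three steel ball feet of 14 mm diameter, standing on the bench. Origin: level with the feet's undersides, below the nest; z up; x along the rails from the open loading end (saddle) to the nest (x = 0). Seated: origin at balance (45, 0, 68) mm, x along the balance's x.
- handle (a point): Middle of the arch's top bar, the carrier's handle, at carrier (0, 0, 77) mm. The bar is 12 mm wide along carrier x, 80 mm long along carrier y, 10 mm tall (72 to 82 mm); its legs, 8 mm round, are at y = +-34 mm. Pinch it across the 12 mm. The carrier nearly balances there.
- foot_cone (a point): Centre of the ball foot that belongs in the cone, carrier (-62, 0, 7) mm. Axes as the carrier.
- foot_groove (a point): Centre of the ball foot that belongs in the groove, carrier (30, 35, 7) mm. Axes as the carrier.
- foot_flat (a point): Centre of the ball foot that belongs on the flat, carrier (30, -35, 7) mm. Axes as the carrier.
- saddle (a point): Where the sphere's centre lies when it rests in the saddle, carrier (-50, 0, 45) mm, 1 to 2 mm lower than on the rails; it stays put there and is drawn in from about 5 mm off along the rails. The rails are 8 mm round bars, axes at y = +-11 mm, 26 mm up, from x = -72 to -58 and from -42 to -11 mm; the gap between is the saddle.
- nest (a point): Where the sphere's centre lies in three-point contact in the nest (on the two rail ends at x = -11 mm and against the front stop, a 10 mm post with ball tip, 40 mm tall, at x = +23 mm): carrier (0, 0, 43) mm, 3 mm lower than on the rails (46 mm). The sphere falls in by itself once its centre is past the rail ends.
- ball_center (a point): Centre of the reference sphere: smooth, rather slippery polished white ceramic, 38 mm diameter, about 0.11 kg. At first it lies on the stand, centre 51 mm above the bench. Orientation means nothing.
- stand: Fixed black storage stand of the sphere: base disc 68 mm wide, 8 mm tall, with an upright tube of 32 mm diameter, top at 36 mm. Origin: centre of its underside.
- key_top (a point): Centre of the top face of the balance's key, a grey round push button 26 mm wide, right of the display as the robot sees it, at balance (-100, -45, 73) mm. Pressing goes straight down.
- key (a joint): Travel of the key in m: 0 up, 0.006 fully down; springs back; about 5 N at full depth.
- jar_low: Small clear glass jar with white cap, 48 mm wide, 50 mm tall; bystander. Origin: centre of its underside.
- jar_amber: Small amber glass jar with cap, 44 mm wide, 60 mm tall; bystander. Origin: centre of its underside.
- beaker: Empty glass beaker, 60 mm wide, 60 mm tall; bystander. Origin: centre of its underside.
- ball: The same reference sphere as a body (its origin turns with it; use ball_center for its position).
Not all that is in view belongs to the job. What is meant by the carrier is not blue, and is the larger of those in its own colour.

How it is judged:
On the way, in this order (a step that is already met when the one before it is completed fails the run):
1. the carrier's three ball feet rest in cone, groove and flat, and it is let go (distance between foot_cone and seat_cone below 0.0025 m and distance between foot_groove and seat_groove below 0.003 m and distance between foot_flat and seat_flat below 0.003 m and contact force between the fingers and carrier below 0.2 N and linear speed of carrier below 0.02 m/s), for 0.2 s.
2. the sphere rests in the saddle, let go, on the seated carrier (distance between foot_cone and seat_cone below 0.0025 m and distance between foot_groove and seat_groove below 0.003 m and distance between foot_flat and seat_flat below 0.003 m and distance between ball_center and saddle below 0.003 m and contact force between the fingers and ball below 0.2 N and linear speed of ball below 0.02 m/s), for 0.2 s.
3. the sphere rests in the three-point nest, untouched, on the seated carrier (distance between foot_cone and seat_cone below 0.0025 m and distance between foot_groove and seat_groove below 0.003 m and distance between foot_flat and seat_flat below 0.003 m and distance between ball_center and nest below 0.0025 m and contact force between the fingers and ball below 0.2 N and linear speed of each of carrier, ball below 0.02 m/s), for 0.2 s.
4. the key is pressed fully down with the sphere in its nest (value of joint key above 0.0045 m and distance between ball_center and nest below 0.0025 m), for 0.02 s.
At the end, for the whole second after the job is handed in: The feet are within 2.5 mm (cone) and 3 mm (groove, flat) of their seated places, the sphere's centre is within 2.5 mm of its place in the nest, both are at rest, the key is up again, and the jars and beaker are within 20 mm of where they began (distance between foot_cone and seat_cone below 0.0025 m and distance between foot_groove and seat_groove below 0.003 m and distance between foot_flat and seat_flat below 0.003 m and distance between ball_center and nest below 0.0025 m and linear speed of each of carrier, ball below 0.02 m/s and value of joint key below 0.0015 m and distance of each of jar_low, jar_amber, beaker from where it was at the start of the episode below 0.02 m); the robot touches nothing.
It fails at once if the sphere is dropped on the bench (height (world z) of ball_center below 0.035 m).
It fails at once if the sphere is not nudged gently: it runs at over 0.4 m/s on the rails (linear speed of ball above 0.4 m/s and distance between ball_center and nest below 0.045 m).
It fails at once if a jar or the beaker is pushed away or knocked over (distance of any of jar_low, jar_amber, beaker from where it was at the start of the episode above 0.03 m or angle between any of jar_low, jar_amber, beaker's own z axis and vertical above 0.5 rad).
It also fails if it takes over 61 s, if anything falls off the work surface, if the arm or the gripper's body presses on something with over 40 N, if the wrist force passes 120 N, or if a joint passes its speed limit or range.

### The arm

A 6-joint arm with a two-finger parallel gripper is mounted at the origin on the work surface. World frame = base frame: x ahead of the robot, y to its left, z up, the work surface at z = 0. Lengths are in m, angles in rad, forces in N, time in s.
With the tool pointing down it reaches from about 0.3 to 0.75 m from the base axis. Payload 8.5 kg.
Tool frame: the origin (TCP) lies on the centre line of the jaws, within the pads' length; the fingertips stand manip.tips_ahead ahead of it and the grasp point (between the pads) lies 6 mm ahead of it (manip.tips_ahead is the distance from the TCP to the fingertips, in m); z points along the fingers, y is the line along which they close (so a half turn about z gives the same grasp; the last joint's range is limited). The gripper opens to 85 mm and grips with 20 to 120 N. Pads are 22 mm wide; open, the fingers measure 114 mm over their backs; the gripper's body (76 mm by 85 mm) begins 54 mm behind the grasp point. The pads swing forward as they close: fully open they stand 13 mm farther back than shut.
Start: joints at [1.131, 0.381, 1.297, -0, 1.464, -0.215], TCP at [0.123, 0.536, 0.256] pointing down, gripper open.
Joint ranges: [-3.11, 3.11], [-0.89, 2.33], [0.22, 2.48], [-1.42, 4.56], [0.17, 2.85], [-2.88, 2.88]. Speed limits (rad/s): [2.39, 2.39, 3.14, 3.14, 3.14, 3.14].

### API

Orientations are given as a rotation vector (axis times angle).
In Python, from station import status, viewer, order, manip gives the robot as it stands.
- The arm moves only by the tool play_rows, never from a script. Its argument "increments" is a list that holds one entry, the list of rows, each a list of 7 numbers: the shift along the tool's x, y, z in mm, then the turn, a rotation vector about the tool's x, y, z in degrees, then the opening, from 0 (shut) to 1 (fully open). A call has 1 to 12 rows; each row is the pose to reach, as a shift and turn from the pose commanded when the call began, along the tool's axes at that moment; what a row does not reach only later rows make up. A row lasts 1/10 s, in which the tool goes at most 50 mm and 8.59 degrees, less where a joint would pass 70% of its speed; a pose out of reach is approached as far as the arm can. A call with a gripper value outside its range is refused whole. The fingers move at their own pace and stop on an object; the grip force is fixed at half the most. Time passes only in rows, so rows that repeat a pose let the fingers close. It gives the time, the measured TCP pose, the force, the opening and the grip force at its end, in the units of the state.
- status.get_state(): the state, without advancing time (a new reading comes with each control period).
- viewer.camera(name): name is "side" or "top" or "wrist"; returns a dict with "image" (400x640x3 uint8, blue, green, red), "intrinsics" (3x3 intrinsics, pixels), "k1" (the pictures are not rectified: a ray, as slopes to the right and down, at radius r is drawn at 1 + k1 r^2 times it, then the intrinsics apply), "T" (4x4, takes a point from camera to world coordinates). Camera axes: x right, y down, z forward; pixel columns grow to the right and rows downward; lengths in m; the calibration is good to about 2 mm. A picture is of the moment at which its call begins. There is no depth.
- order.hand_in(): hands the job in; it is judged then, once.
The state is a dict: "time_s": time; "joints": joint angles; "joint_velocities": joint speeds; "tau": joint torques, N m; "ee_pos": TCP position; "tool_rot": TCP orientation; "ft_force": force on the tool from outside, world axes, zero at the start; "moment": the same for the moment, N m; "width": opening from 0.0 (shut) to 1.0 (fully open); "finger_force": force on a finger pad.
Only numpy, scipy, OpenCV 4.12 (cv2) and the standard library are available. Lean on these libraries where they do the work, as an engineer would, in place of code of your own. Each camera call takes 0.05 s, during which the arm holds its last target. There are 200 camera calls.

## Working session

There is one attempt and no reset: what is moved stays moved. The work goes in short steps, Python scripts to look and compute and a tool call to move; the robot and the scene stay as the last step left them, time stands still between calls to the robot, and variables do not carry over. Pictures are saved under pics/ and viewed, at most 10 in all, crops included, and the job is handed in when it is done.

Besides the shell and the picture viewer there is one more tool, called after "Request:" in YAML: its name, and indented under it one key for each argument. play_rows: Moves the arm, as the interface text tells. Its arguments: {"type":"object","properties":{"increments":{"type":"array","items":{"type":"array","items":{"type":"array","items":{"type":"number"}}}}},"required":["increments"]}

```bash
mkdir -p pics; ls; python3 - <<'E'
from station import status, viewer, order, manip
import cv2,json
s=status.get_state()
print({k:s[k] for k in ("time_s","ee_pos","tool_rot","ft_force","width")}, manip.tips_ahead)
for n in ("side","top"):
    c=viewer.camera(n); cv2.imwrite(f"pics/{n}0.png",c["image"]); print(n,c["intrinsics"],c["k1"],c["T"])
E
```

```text
pics
{'time_s': 0.0, 'ee_pos': array([0.12249855, 0.53590604, 0.25571705]), 'tool_rot': array([-3.52339863e-01, -3.12130681e+00,  2.19714553e-03]), 'ft_force': array([ 0.22393359,  1.8102265 , -0.16866738]), 'width': 0.995442990228898} 0.025
side [[417.2440251    0.         325.45241451]
 [  0.         417.2440251  197.28216482]
 [  0.           0.           1.        ]] -0.04360656793125343 [[ 0.96637192 -0.18628914  0.17726158  0.40308835]
 [-0.25687941 -0.73087069  0.63232983 -0.54628593]
 [ 0.01175911 -0.65660064 -0.75414675  0.78441839]
 [ 0.          0.          0.          1.        ]]
top [[429.42460403   0.         320.1566601 ]
 [  0.         429.42460403 199.46862417]
 [  0.           0.           1.        ]] -0.0034573205609407047 [[ 0.02650545 -0.99821005  0.05361115  0.50930817]
 [-0.99945576 -0.02540865  0.02103779  0.05719555]
 [-0.01963795 -0.05413959 -0.99834025  1.28301236]
 [ 0.          0.          0.          1.        ]]
```

View pics/side0.png

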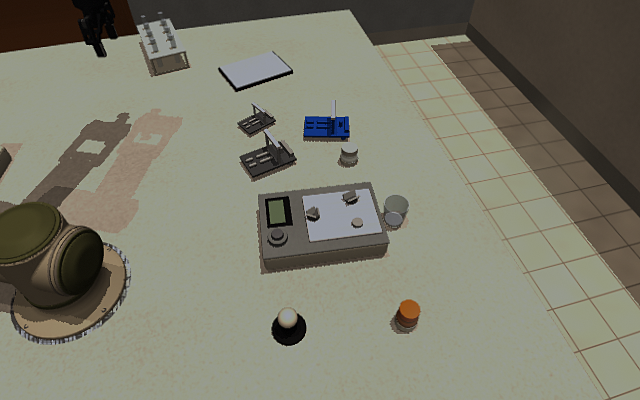

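View pics/top0.png

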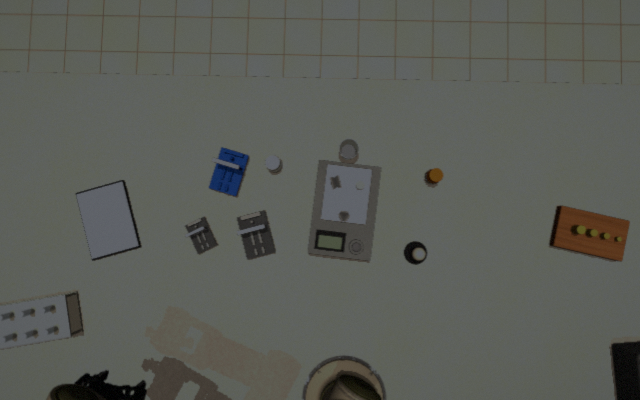

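Side: carrier at (268,157), balance (322,225), sphere (288,317). Top: carrier (256,235), balance (345,210), sphere (419,254), amber jar (434,176), low jar (273,163), beaker (348,151). Enlarged crops next.

```bash
python3 - <<'E'
import cv2,numpy as np
t=cv2.imread("pics/top0.png"); s=cv2.imread("pics/side0.png")
def crop(im,x,y,w,h,W,H,g):
    c=cv2.resize(im[y:y+h,x:x+w],(W,H),interpolation=cv2.INTER_CUBIC); return np.clip(c.astype(float)*g,0,255).astype(np.uint8)
a=crop(t,230,200,50,66,300,396,2); b=crop(t,300,140,90,132,270,396,2)
c=crop(t,395,230,46,40,230,200,2)
d=crop(s,230,125,75,60,375,300,1.5)
out=np.zeros((600,800,3),np.uint8)
e=crop(s,250,175,145,100,425,293,1.5)
out[:300,:228]=cv2.resize(a,(228,300)); out[:396,228:228+270]=crop(t,300,140,90,132,270,396,2) ; out[:200,500:730]=c
out[300:600,:225]=0
cv2.imwrite("pics/c1.png",out[:396,:730])
# row2: side
o2=np.zeros((600,800,3),np.uint8); o2[:300,:375]=d; o2[:293,375:800]=e
o2[300:600,:228]=crop(t,230,200,50,66,228,300,2); o2[300:600,228:433]=crop(t,300,140,90,132,205,300,2); o2[300:500,440:670]=c
cv2.imwrite("pics/c1.png",o2)
E
```

```text
(no output)
```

View pics/c1.png

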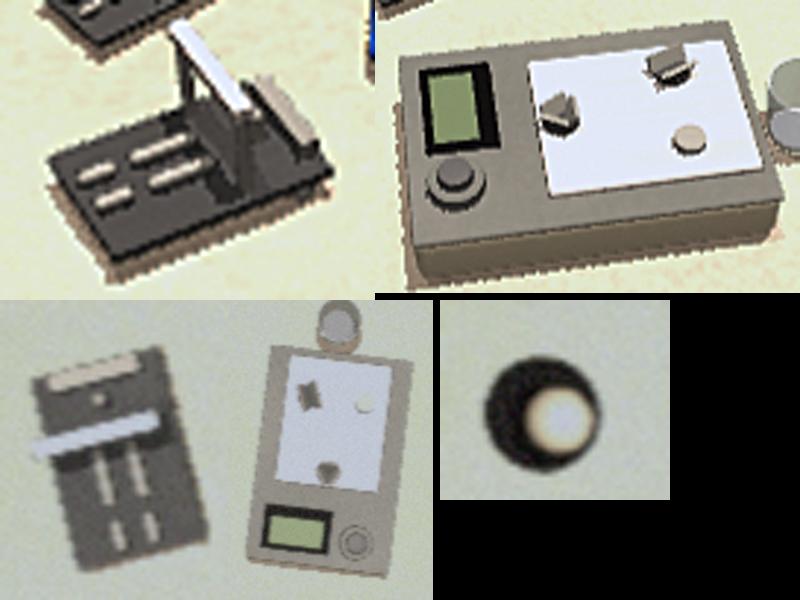

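```bash
cat > h.py <<'E'
import numpy as np, cv2
from scipy.optimize import least_squares
from scipy.spatial.transform import Rotation as R
# fixed cameras
C={"side":(np.array([[417.244,0,325.452],[0,417.244,197.282],[0,0,1]]),-0.0436066,np.array([[.96637192,-.18628914,.17726158,.40308835],[-.25687941,-.73087069,.63232983,-.54628593],[.01175911,-.65660064,-.75414675,.78441839],[0,0,0,1]])),
"top":(np.array([[429.4246,0,320.15666],[0,429.4246,199.46862],[0,0,1]]),-0.00345732,np.array([[.02650545,-.99821005,.05361115,.50930817],[-.99945576,-.02540865,.02103779,.05719555],[-.01963795,-.05413959,-.99834025,1.28301236],[0,0,0,1]]))}
def addcam(n,c): C[n]=(np.array(c["intrinsics"]),float(c["k1"]),np.array(c["T"]))
def proj(n,P):
    K,k,T=C[n]; p=(np.atleast_2d(P)-T[:3,3])@T[:3,:3]; s=p[:,:2]/p[:,2:]
    s=s*(1+k*(s**2).sum(1,keepdims=True)); return s*[K[0,0],K[1,1]]+K[:2,2]
def W(q,pts): # q x,y,z,yaw; pts mm
    return R.from_euler("z",q[3]).apply(np.array(pts,float)/1000)+q[:3]
def fit(obs,q0,zfix=None):
    # obs list (cam,(u,v),pt_mm)
    def f(q):
        q=np.array(q) if zfix is None else np.array([q[0],q[1],zfix,q[2]])
        return np.concatenate([(proj(n,W(q,[p]))[0]-uv) for n,uv,p in obs])
    x0=q0 if zfix is None else [q0[0],q0[1],q0[3]]
    r=least_squares(f,x0,loss="soft_l1",x_scale=.01); return r.x,r.fun.reshape(-1,2)
E
python3 - <<'E'
from h import *
un=lambda u,v,ox,oy,sx,sy,px,py:(px+(u-ox+.5)/sx-.5,py+(v-oy+.5)/sy-.5)
S1=lambda u,v:("side",un(u,v,0,0,5,5,230,125))
S2=lambda u,v:("side",un(u,v,375,0,2.931,2.93,250,175))
T1=lambda u,v:("top",un(u,v,0,300,4.56,4.545,230,200))
T2=lambda u,v:("top",un(u,v,228,300,2.278,2.273,300,140))
T3=lambda u,v:("top",un(u,v,440,300,5,5,395,230))
car=[(*S1(178,25),(0,40,82)),(*S1(243,110),(0,-40,82)),(*T1(38,446),(0,40,82)),(*T1(157,420),(0,-40,82)),
(*S1(50,160),(-81,43,21)),(*S1(115,255),(-81,-43,21)),(*S1(330,170),(47,-43,21)),(*T1(163,348),(47,-43,21)),(*T1(208,541),(-81,-43,21)),(*T1(80,570),(-81,43,21)),(*T1(35,380),(47,43,21))]
bal=[(*S2(528,60),(-35,65,61)),(*S2(727,40),(125,65,61)),(*S2(762,168),(125,-65,61)),(*S2(550,195),(-35,-65,61)),
(*T2(277,480),(-35,65,61)),(*T2(290,356),(125,65,61)),(*T2(392,367),(125,-65,61)),(*T2(378,492),(-35,-65,61)),(*S2(456,172),(-100,-45,73)),(*T2(356,541),(-100,-45,73))]
for nm,o,q0 in(("car",car,[.45,.2,0,.2]),("bal",bal,[.5,0,0,0])):
    q,r=fit(o,q0); print(nm,q.round(4),"\n",r.round(1).tolist()); q,r=fit(o,q0,0.); print(q.round(4))
q,r=fit([("side",(288,317),(0,0,0)),(*T3(560,421),(0,0,0))],[.4,-.15,.05,0]); print("ball",q.round(4),r)
q,r=fit([(*T3(542,414),(0,0,4))],[.4,-.15,0,0],0.); print("stand",q.round(4))
q,r=fit([("side",(288,317),(0,0,51))],[.4,-.15,0,0],0.); print("ball side@51",q.round(4))
q,r=fit([(*T3(560,421),(0,0,51))],[.4,-.15,0,0],0.); print("ball top@51",q.round(4))
E
```

```text
car [ 0.4863  0.2742 -0.003   0.2689] 
 [[-0.5, -0.5], [-0.1, 0.4], [-0.6, 0.6], [0.9, -0.5], [-0.9, -0.6], [-0.9, 0.7], [0.7, 0.4], [-0.1, -0.5], [0.2, -0.7], [-0.1, -0.1], [-0.2, -0.6]]
[0.4862 0.2728 0.2678]
bal [ 0.5497  0.0135 -0.0029 -0.1013] 
 [[-0.4, 0.3], [-0.9, -0.4], [0.7, 0.0], [-0.5, -0.1], [-1.1, -0.6], [0.3, -1.4], [0.6, -0.7], [-0.1, -0.1], [-0.3, 0.6], [-0.0, 0.4]]
[ 0.5494  0.0124 -0.1016]
ball [ 0.4305 -0.2009  0.0516  0.    ] [[-0.48773995  0.02562458]
 [ 0.11746913 -0.87576165]]
stand [ 0.4287 -0.1999  0.    ]
ball side@51 [ 0.4314 -0.2007  0.    ]
ball top@51 [ 0.428  -0.2007  0.    ]
```

```bash
cat >> h.py <<'E'
def down(yaw): # tool z down, tool y at world yaw
    y=np.array([np.cos(yaw),np.sin(yaw),0]); z=np.array([0,0,-1.]); return R.from_matrix(np.c_[np.cross(y,z),y,z])
def go(s,*targets): # (x,y,z,yaw of tool y)
    R0=R.from_rotvec(s["tool_rot"])
    for x,y,z,w in targets:
        c=[R0.inv()*down(w+k*np.pi) for k in (0,1)]; 
        for r in c: print("shift",(R0.inv().apply(np.array([x,y,z])-s["ee_pos"])*1000).round(1),"turn",np.degrees(r.as_rotvec()).round(2))
E
python3 - <<'E'
from h import *
from station import status
go(status.get_state(),(.486,.2735,.19,.268))
E
```

```text
shift [-412.9 -174.7   65.9] turn [-8.000e-02  3.000e-02  6.177e+01]
shift [-412.9 -174.7   65.9] turn [-3.0000e-02 -9.0000e-02 -1.1823e+02]
```

Request:
play_rows:
  increments:
    - [[-413, -175, 66, 0, 0, 61.8, 1], [-413, -175, 66, 0, 0, 61.8, 1], [-413, -175, 66, 0, 0, 61.8, 1], [-413, -175, 66, 0, 0, 61.8, 1], [-413, -175, 66, 0, 0, 61.8, 1], [-413, -175, 66, 0, 0, 61.8, 1], [-413, -175, 66, 0, 0, 61.8, 1], [-413, -175, 66, 0, 0, 61.8, 1], [-413, -175, 66, 0, 0, 61.8, 1], [-413, -175, 66, 0, 0, 61.8, 1], [-413, -175, 66, 0, 0, 61.8, 1], [-413, -175, 66, 0, 0, 61.8, 1]]

```text
time_s: 1.3
ee_pos: [0.4853, 0.2741, 0.1903]
tool_rot: [-1.904, -2.498, 0.001]
ft_force: [-0.0, -0.2, 0.1]
width: 1.003
finger_force: 0.0
```

```bash
python3 - <<'E'
from h import *
from station import status,viewer
c=viewer.camera("wrist"); addcam("wrist",c); s=status.get_state()
print(s["time_s"],s["ee_pos"],s["tool_rot"],s["joints"].round(2)); print(c["T"])
cv2.imwrite("pics/w1.png",c["image"])
q=np.array([.4863,.2735,0,.268])
P=[(0,40,82),(0,-40,82),(-81,43,21),(-81,-43,21),(0,0,82)]
print(proj("wrist",W(q,P)).round(1)); np.savez("w1.npz",**{k:c[k] for k in("intrinsics","k1","T")})
E
```

```text
1.35 [0.485164   0.27435031 0.19053404] [-1.90351391e+00 -2.49895185e+00  4.81593590e-06] [0.3  0.45 1.39 0.   1.31 0.03]
[[ 9.64483080e-01  2.54736760e-01  6.98682378e-02  4.67076200e-01]
 [ 2.64144535e-01 -9.30360136e-01 -2.54278748e-01  3.38065063e-01]
 [ 2.28478921e-04  2.63702863e-01 -9.64603933e-01  3.08710859e-01]
 [ 0.00000000e+00  0.00000000e+00  0.00000000e+00  1.00000000e+00]]
[[324.9 155.7]
 [324.8 245.3]
 [245.9 145.7]
 [251.7 224. ]
 [324.9 202.5]]
```

View pics/w1.png

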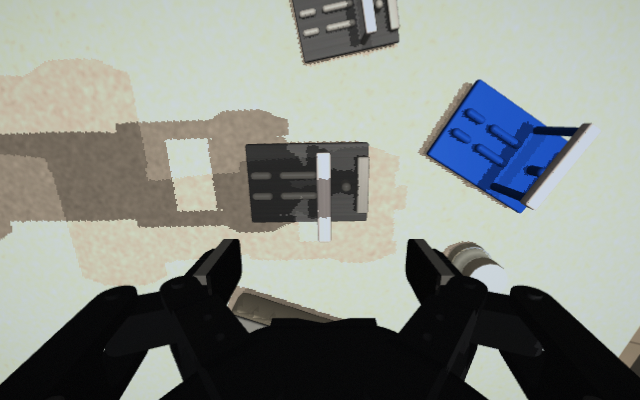

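```bash
python3 - <<'E'
from h import *
from station import status
addcam("wrist",np.load("w1.npz"))
o=[("wrist",u,p) for u,p in [((323.5,153),(0,40,82)),((324,241),(0,-40,82)),((246,145),(-81,43,21)),((251,222.5),(-81,-43,21)),((368,142),(47,43,21)),((367.5,219),(47,-43,21))]]
q,r=fit(o,[.486,.273,0,.27],0.);print(q.round(4),r.round(1).tolist())
q4,r=fit(o,[.486,.273,0,.27]);print(q4.round(4),r.round(1).tolist())
go(status.get_state(),(q[0],q[1],.082,q[2]))
E
```

```text
[0.4848 0.2762 0.2869] [[-0.5, -1.0], [0.8, 1.2], [-1.7, -0.7], [0.7, 0.2], [0.8, -0.2], [-0.6, 1.6]]
[ 0.485   0.2755 -0.004   0.2881] [[-0.5, -0.5], [0.9, 0.1], [-0.6, -0.2], [1.7, -0.3], [0.1, 0.2], [-1.1, 1.0]]
shift [1.900e+00 1.000e-01 1.085e+02] turn [-0.01 -0.01 -1.03]
shift [1.900e+00 1.000e-01 1.085e+02] turn [-2.0000e-02  1.0000e-02  1.7897e+02]
```

Request:
play_rows:
  increments:
    - [[2, 0, 60, 0, 0, -0.7, 1], [2, 0, 90, 0, 0, -0.7, 1], [2, 0, 108, 0, 0, -0.7, 1], [2, 0, 108, 0, 0, -0.7, 0.5], [2, 0, 108, 0, 0, -0.7, 0], [2, 0, 108, 0, 0, -0.7, 0], [2, 0, 108, 0, 0, -0.7, 0], [2, 0, 108, 0, 0, -0.7, 0], [2, 0, 108, 0, 0, -0.7, 0], [2, 0, 108, 0, 0, -0.7, 0]]

```text
time_s: 2.35
ee_pos: [0.4856, 0.2755, 0.0831]
tool_rot: [1.89, 2.509, 0.001]
ft_force: [-3.3, -0.5, 6.8]
width: 0.127
finger_force: 58.9
```

Request:
play_rows:
  increments:
    - [[0, 0, -10, 0, 0, 0, 0], [0, 0, -30, 0, 0, 0, 0], [0, 0, -60, 0, 0, 0, 0], [0, 0, -90, 0, 0, 0, 0], [0, 0, -110, 0, 0, 0, 0], [0, 0, -110, 0, 0, 0, 0], [0, 0, -110, 0, 0, 0, 0]]

```text
time_s: 3.05
ee_pos: [0.4853, 0.2752, 0.1916]
tool_rot: [-1.89, -2.509, 0.001]
ft_force: [-0.2, -0.4, -4.7]
width: 0.129
finger_force: 59.0
```

```bash
python3 - <<'E'
from h import *
from station import status,viewer
s=status.get_state(); print(s["ee_pos"],s["ft_force"],s["moment"],s["finger_force"])
qb=np.array([.5495,.0128,0,-.1015])
g=W(qb,[(45,0,68)])[0]; print("goal",g)
# carrier origin relative to TCP: handle at grasp: assume TCP z .0831 when origin z=0
go(s,(g[0],g[1],.0831+.068+.025,qb[3]))
E
```

```text
[0.48527744 0.27521714 0.19160904] [-0.18960502 -0.44697738 -4.68848336] [ 0.0157456  -0.012982   -0.00799358] 58.98437261581421
goal [0.5942684  0.00824034 0.068     ]
shift [-286.7   31.1   15.5] turn [-6.000e-02  2.000e-02  2.183e+01]
shift [-286.7   31.1   15.5] turn [-2.0000e-02 -8.0000e-02 -1.5817e+02]
```

Request:
play_rows:
  increments:
    - [[-20, 2, 0, 0, 0, 1.5, 0], [-50, 5, 0, 0, 0, 4, 0], [-85, 9, 0, 0, 0, 6.5, 0], [-120, 13, 0, 0, 0, 9, 0], [-155, 17, 0, 0, 0, 12, 0], [-190, 21, 0, 0, 0, 14.5, 0], [-225, 25, 0, 0, 0, 17, 0], [-255, 28, 0, 0, 0, 19.5, 0], [-277, 30, 0, 0, 0, 21, 0], [-287, 31, 0, 0, 0, 21.8, 0], [-287, 31, 0, 0, 0, 21.8, 0], [-287, 31, 0, 0, 0, 21.8, 0]]

```text
time_s: 4.25
ee_pos: [0.5941, 0.009, 0.1916]
tool_rot: [-2.328, -2.107, 0.001]
ft_force: [-0.0, 0.6, -4.4]
width: 0.124
finger_force: 59.0
```

```bash
python3 - <<'E'
from h import *
from station import status,viewer
s=status.get_state(); print(s["ee_pos"],s["tool_rot"],s["finger_force"])
c=viewer.camera("wrist"); addcam("wrist",c); np.savez("w2.npz",**{k:c[k] for k in("intrinsics","k1","T")})
cs=viewer.camera("side"); ct=viewer.camera("top")
z=lambda im,x,y,w,h,W_,H_,g=1:np.clip(cv2.resize(im[y:y+h,x:x+w],(W_,H_),interpolation=cv2.INTER_CUBIC).astype(float)*g,0,255).astype(np.uint8)
out=np.zeros((600,800,3),np.uint8)
out[:300,:480]=z(c["image"],160,60,320,200,480,300)
out[300:600,:450]=z(cs["image"],245,150,150,100,450,300,1.4)
out[300:600,450:800]=z(ct["image"],285,140,105,90,350,300,2)
cv2.imwrite("pics/c2.png",out); cv2.imwrite("pics/w2.png",c["image"]);cv2.imwrite("pics/s2.png",cs["image"])
E
```

```text
[0.59409961 0.00904202 0.19155983] [-2.32829677e+00 -2.10658529e+00  1.24228589e-03] 59.00136351585388
```

View pics/c2.png

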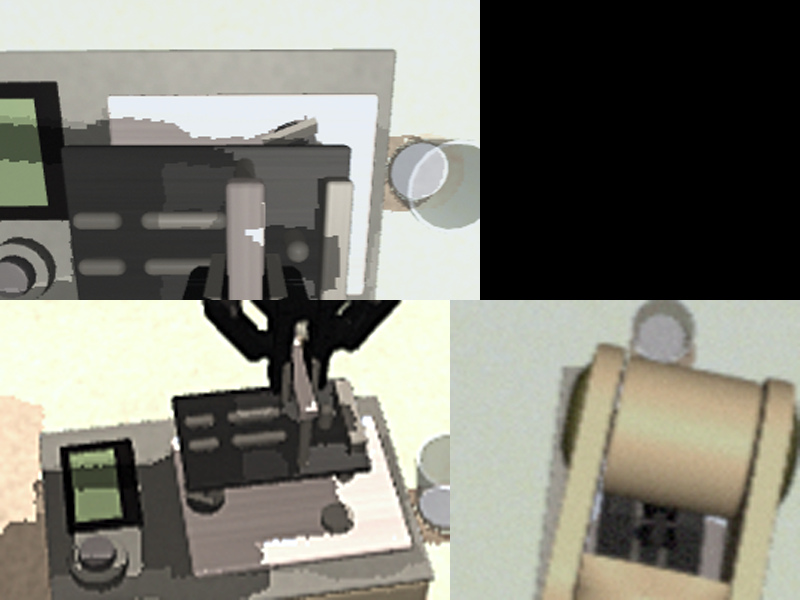

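```bash
python3 - <<'E'
from h import *
from station import status
addcam("wrist",np.load("w2.npz"))
w=lambda u,v:("wrist",(160+(u+.5)/1.5-.5,60+(v+.5)/1.5-.5))
s_=lambda u,v:("side",(245+(u+.5)/3-.5,150+(v-300+.5)/3-.5))
bw=[(*w(108,96),(-35,65,61)),(*w(378,95),(125,65,61)),(*w(395,50),(135,90,55))]
bs=[(*s_(410,548),(125,-65,61)),(*s_(193,574),(-35,-65,61))]
cw=[(*w(62,147),(-81,43,21)),(*w(351,147),(47,43,21)),(*w(245,182),(0,40,82))]
cs=[(*s_(188,488),(-81,-43,21)),(*s_(370,460),(47,-43,21)),(*s_(173,399),(-81,43,21)),(*s_(308,412),(0,-40,82))]
for n,o,q0,zf in(("bal w",bw,[.55,.013,0,-.1],0.),("bal w+s",bw+bs,[.55,.013,0,-.1],0.),("car w",cw,[.594,.009,.109,-.1],.1085),("car w+s",cw+cs,[.594,.009,.109,-.1],None),("car s",cs,[.594,.009,.109,-.1],None)):
    q,r=fit(o,q0,zf);print(n,q.round(4),r.round(1).tolist())
    if n[:3]=="bal": print(W([q[0],q[1],0,q[2]],[(45,0,68)]))
E
```

```text
bal w [ 0.5467  0.013  -0.0956] [[-2.7, 0.2], [0.4, -0.1], [0.7, 0.1]]
[[0.59144689 0.00874162 0.068     ]]
bal w+s [ 0.5468  0.0129 -0.0946] [[-2.5, 0.4], [0.6, -0.1], [0.8, 0.1], [0.2, -0.9], [-1.1, -0.0]]
[[0.59164435 0.00860985 0.068     ]]
car w [ 0.5936  0.0095 -0.0995] [[-1.6, -0.2], [1.4, -0.4], [0.0, 0.5]]
car w+s [ 0.5938  0.0092  0.1063 -0.0951] [[0.0, 0.4], [0.6, -0.7], [0.1, 0.1], [-1.1, 0.5], [-0.1, 2.3], [-1.5, -0.6], [-0.6, -0.2]]
car s [ 0.6001  0.0255  0.0885 -0.0734] [[0.8, -0.0], [-0.2, 1.0], [-0.4, -0.1], [-0.0, -0.6]]
```

Wrist crop shows carrier edges parallel to the balance; stage corners (108,96),(378,95), carrier corners (62,147),(351,147): offset about 1 mm only.

Request:
play_rows:
  increments:
    - [[0, -1, 10, 0, 0, 0, 0], [0, -1, 22, 0, 0, 0, 0], [0, -1, 30, 0, 0, 0, 0], [0, -1, 35, 0, 0, 0, 0], [0, -1, 38, 0, 0, 0, 0], [0, -1, 39, 0, 0, 0, 0], [0, -1, 39, 0, 0, 0, 0]]

```text
time_s: 5.1
ee_pos: [0.5938, 0.0082, 0.1534]
tool_rot: [2.331, 2.106, 0.0]
ft_force: [0.1, 0.8, -4.3]
width: 0.129
finger_force: 59.0
```

Request:
play_rows:
  increments:
    - [[0, 0, 1, 0, 0, 0, 0], [0, 0, 2, 0, 0, 0, 0], [0, 0, 2, 0, 0, 0, 0]]

```text
time_s: 5.4
ee_pos: [0.5938, 0.0084, 0.1518]
tool_rot: [2.33, 2.107, 0.001]
ft_force: [-0.9, 1.5, 0.3]
width: 0.129
finger_force: 59.5
```

Request:
play_rows:
  increments:
    - [[0, 0, 0, 0, 0, 0, 0.2], [0, 0, 0, 0, 0, 0, 0.3], [0, 0, 0, 0, 0, 0, 0.5], [0, 0, 0, 0, 0, 0, 0.7], [0, 0, 0, 0, 0, 0, 0.7], [0, 0, 0, 0, 0, 0, 0.7]]

```text
time_s: 6.0
ee_pos: [0.5937, 0.0082, 0.1513]
tool_rot: [2.331, 2.107, 0.0]
ft_force: [-0.5, -0.5, -0.0]
width: 0.699
finger_force: 0.0
```

```bash
python3 - <<'E'
from h import *
from station import status,viewer
s=status.get_state(); print(s["ee_pos"],s["ft_force"],s["width"])
c=viewer.camera("wrist"); np.savez("w3.npz",**{k:c[k] for k in("intrinsics","k1","T")})
cs=viewer.camera("side")
z=lambda im,x,y,w,h,W_,H_,g=1:np.clip(cv2.resize(im[y:y+h,x:x+w],(W_,H_),interpolation=cv2.INTER_CUBIC).astype(float)*g,0,255).astype(np.uint8)
out=np.zeros((600,800,3),np.uint8)
out[:300,:480]=z(c["image"],160,60,320,200,480,300)
out[300:600,:450]=z(cs["image"],245,150,150,100,450,300,1.4)
cv2.imwrite("pics/c3.png",out)
E
```

```text
[0.59368829 0.008196   0.15134864] [-0.53834992 -0.52455926 -0.04196427] 0.6991688275676406
```

View pics/c3.png

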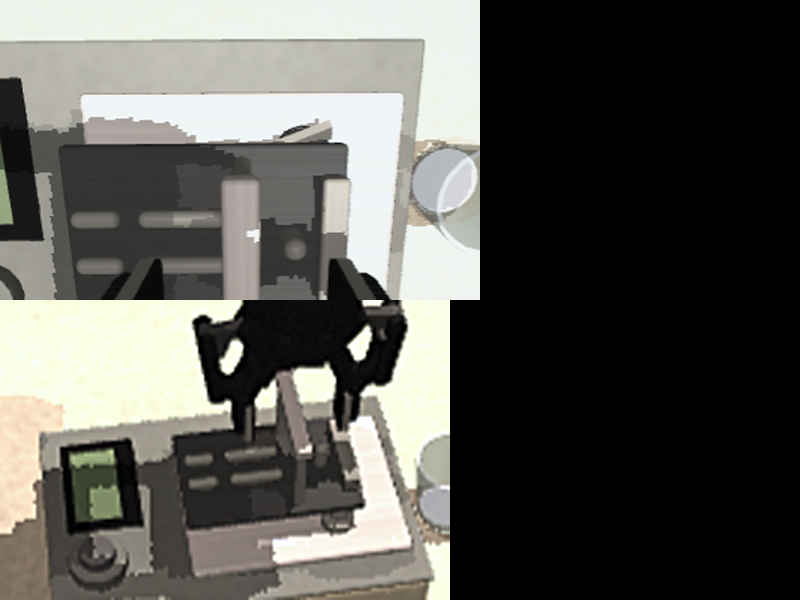

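```bash
python3 - <<'E'
from h import *
addcam("wrist",np.load("w3.npz"))
w=lambda u,v:("wrist",(160+(u+.5)/1.5-.5,60+(v+.5)/1.5-.5))
b=[(*w(82,95),(-35,65,61)),(*w(404,94),(125,65,61)),(*w(423,41),(135,90,55))]
c=[(*w(60,146),(-81,43,21)),(*w(349,145),(47,43,21)),(*w(240,180),(0,40,82))]
cc=[(n,u,(p[0]+45,p[1],p[2]+68)) for n,u,p in c]
for n,o,z in(("bal",b,0.),("car",cc,0.),("car free z",cc,None),("both",b+cc,0.)):
    q,r=fit(o,[.55,.013,0,-.1],z);print(n,q.round(4),r.round(1).tolist())
E
```

```text
bal [ 0.5464  0.0129 -0.0982] [[-3.6, 0.2], [0.2, 0.1], [1.4, -0.1]]
car [ 0.5473  0.0138 -0.0974] [[-2.5, -0.1], [0.5, -0.3], [0.4, 0.4]]
car free z [ 0.5473  0.0133 -0.003  -0.0982] [[-0.3, -0.0], [-0.6, -0.1], [0.6, 0.1]]
both [ 0.5471  0.0135 -0.0997] [[-2.8, -0.7], [1.1, -0.5], [2.4, -0.7], [-2.6, 0.3], [0.2, 0.5], [0.1, 1.4]]
```

```bash
python3 - <<'E'
from h import *
from station import status
go(status.get_state(),(.430,-.2007,.17,1.472))
E
```

```text
shift [-224.3 -141.8  -18.7] turn [  0.     0.   -90.12]
shift [-224.3 -141.8  -18.7] turn [ 0.   -0.   89.88]
```

Request:
play_rows:
  increments:
    - [[0, 0, -50, 0, 0, 0, 1], [0, 0, -90, 0, 0, 0, 1], [-20, -14, -90, 0, 0, -8, 1], [-55, -35, -90, 0, 0, -16, 1], [-95, -60, -85, 0, 0, -24, 1], [-135, -85, -75, 0, 0, -32, 1], [-175, -110, -60, 0, 0, -40, 1], [-205, -130, -45, 0, 0, -48, 1], [-224, -142, -30, 0, 0, -56, 1], [-224, -142, -30, 0, 0, -64, 1], [-224, -142, -30, 0, 0, -72, 1], [-224, -142, -30, 0, 0, -80, 1]]

```text
time_s: 7.3
ee_pos: [0.4297, -0.2006, 0.1813]
tool_rot: [0.423, 3.113, 0.0]
ft_force: [-0.2, -0.0, -0.6]
width: 1.001
finger_force: 0.0
```

Request:
play_rows:
  increments:
    - [[0, 0, 0, 0, 0, -8, 1], [0, 0, 0, 0, 0, -10, 1], [0, 0, 0, 0, 0, -10, 1]]

```text
time_s: 7.6
ee_pos: [0.4298, -0.2004, 0.1814]
tool_rot: [0.158, 3.137, -0.0]
ft_force: [-0.8, 0.1, -0.6]
width: 0.999
finger_force: 0.0
```

```bash
python3 - <<'E'
from h import *
from station import status,viewer
s=status.get_state(); print(s["time_s"],s["ee_pos"],s["tool_rot"],s["joints"].round(2))
c=viewer.camera("wrist"); addcam("wrist",c); np.savez("w4.npz",**{k:c[k] for k in("intrinsics","k1","T")})
im=c["image"]; p=proj("wrist",[[.430,-.2007,.051],[.430,-.2007,.07]]); print(p)
cv2.imwrite("pics/w4.png",im)
E
```

```text
7.6 [ 0.42984183 -0.20035478  0.18140077] [ 1.58155673e-01  3.13746468e+00 -1.91323565e-04] [-0.69  0.32  1.62 -0.    1.19 -2.16]
[[323.29770002 195.69507899]
 [323.31505473 201.43180858]]
```

View pics/w4.png

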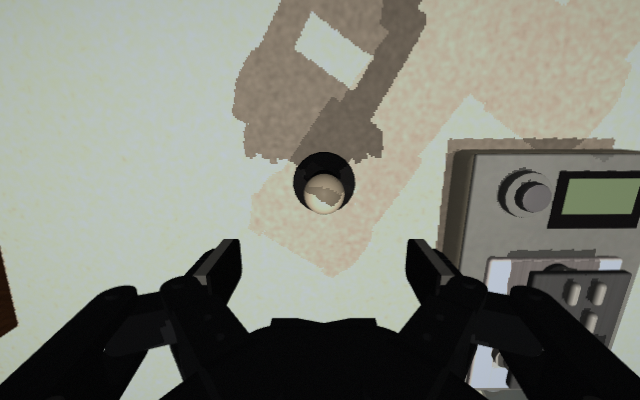

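```bash
python3 - <<'E'
from h import *
from station import status
addcam("wrist",np.load("w4.npz"))
im=cv2.imread("pics/w4.png"); g=cv2.cvtColor(im,cv2.COLOR_BGR2GRAY)[165:220,295:355]
c=cv2.HoughCircles(cv2.resize(g,None,fx=4,fy=4,interpolation=cv2.INTER_CUBIC),cv2.HOUGH_GRADIENT,1,200,param1=80,param2=15,minRadius=65,maxRadius=100)
u=(c[0,0]+.5)/4-.5; u=(u[0]+295,u[1]+165,u[2]); print(u)
for uv in(u[:2],(324.5,193.5)):
    q,r=fit([("wrist",uv,(0,0,51))],[.43,-.2,0,0],0.); print(q.round(4))
q,r=fit([("wrist",(324.5,193.5),(0,0,0)),("side",(288,317),(0,0,0)),("top",(418.6,253.8),(0,0,0))],[.43,-.2,.05,0]); print(q.round(4),r.round(1).tolist())
go(status.get_state(),(.4285,-.2002,.054,1.472))
E
```

```text
(np.float32(324.0), np.float32(193.5), np.float32(19.7))
[ 0.428  -0.1998  0.    ]
[ 0.428  -0.1994  0.    ]
[ 0.429  -0.1995  0.0485  0.    ] [[-0.1, 0.3], [-1.3, 0.3], [-0.6, -0.4]]
shift [  1.4   0.  127.4] turn [-0.01  0.01 -0.18]
shift [  1.4   0.  127.4] turn [1.0000e-02 1.0000e-02 1.7982e+02]
```

Request:
play_rows:
  increments:
    - [[1.5, 0.6, 50, 0, 0, 0, 1], [1.5, 0.6, 90, 0, 0, 0, 1], [1.5, 0.6, 115, 0, 0, 0, 1], [1.5, 0.6, 127, 0, 0, 0, 0.8], [1.5, 0.6, 127, 0, 0, 0, 0.6], [1.5, 0.6, 127, 0, 0, 0, 0.45], [1.5, 0.6, 127, 0, 0, 0, 0], [1.5, 0.6, 127, 0, 0, 0, 0], [1.5, 0.6, 127, 0, 0, 0, 0], [1.5, 0.6, 127, 0, 0, 0, 0]]

```text
time_s: 8.65
ee_pos: [0.4288, -0.1999, 0.0552]
tool_rot: [0.158, 3.136, -0.002]
ft_force: [-1.2, 0.0, 7.1]
width: 0.414
finger_force: 59.8
```

Request:
play_rows:
  increments:
    - [[0, 0, -5, 0, 0, 0, 0], [0, 0, -20, 0, 0, 0, 0], [0, 0, -50, 0, 0, 0, 0], [0, 0, -90, 0, 0, 0, 0], [0, 0, -120, 0, 0, 0, 0], [0, 0, -120, 0, 0, 0, 0], [0, 0, -120, 0, 0, 0, 0]]

```text
time_s: 9.35
ee_pos: [0.4281, -0.1994, 0.1744]
tool_rot: [0.158, 3.137, -0.0]
ft_force: [-0.1, 0.2, -2.2]
width: 0.414
finger_force: 60.0
```

```bash
python3 - <<'E'
from h import *
from station import status,viewer
s=status.get_state(); print(s["ee_pos"],s["ft_force"],s["width"])
qc=np.array([.592,.0091,.068,-.0985])
sd=W(qc,[(-50,0,45)])[0]; print("saddle",sd)
go(s,(sd[0],sd[1],.175,1.472))
c=viewer.camera("wrist"); addcam("wrist",c); np.savez("w5.npz",**{k:c[k] for k in("intrinsics","k1","T")})
p=s["ee_pos"]; print(proj("wrist",[p-[0,0,z] for z in(0,.003,.006,.009)]).round(1))
cv2.imwrite("pics/w5.png",cv2.resize(c["image"][160:400,200:450],(750,600)[:2] and (600,576)))
E
```

```text
[ 0.42814909 -0.19936654  0.17436662] [-0.14002673  0.17512133 -2.18761108] 0.4138551372083008
saddle [0.54224236 0.01401704 0.113     ]
shift [-92.  223.8  -0.7] turn [-0.01  0.01 -0.12]
shift [-92.  223.8  -0.7] turn [2.0000e-02 2.0000e-02 1.7988e+02]
[[324.2 266.7]
 [324.2 263.6]
 [324.1 260.6]
 [324.1 257.7]]
```

View pics/w5.png

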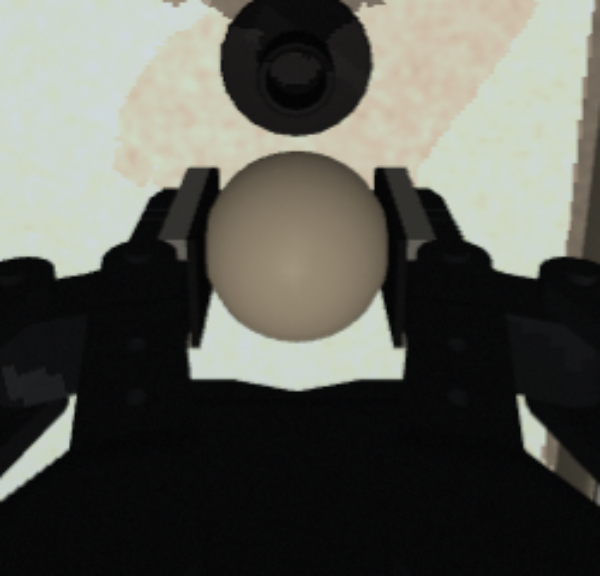

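Request:
play_rows:
  increments:
    - [[-5, 12, -10, 0, 0, 0, 0], [-20, 45, -20, 0, 0, 0, 0], [-35, 85, -20, 0, 0, 0, 0], [-52, 125, -20, 0, 0, 0, 0], [-68, 165, -20, 0, 0, 0, 0], [-82, 200, -20, 0, 0, 0, 0], [-90, 218, -10, 0, 0, 0, 0], [-92, 224, 5, 0, 0, 0, 0], [-92, 224, 25, 0, 0, 0, 0], [-92, 224, 40, 0, 0, 0, 0], [-92, 224, 50, 0, 0, 0, 0], [-92, 224, 50, 0, 0, 0, 0]]

```text
time_s: 10.6
ee_pos: [0.5419, 0.0146, 0.123]
tool_rot: [-0.158, -3.134, -0.001]
ft_force: [1.0, -0.1, -1.2]
width: 0.415
finger_force: 60.1
```

Request:
play_rows:
  increments:
    - [[0, 0, 2, 0, 0, 0, 0], [0, 0, 4, 0, 0, 0, 0], [0, 0, 5, 0, 0, 0, 0], [0, 0, 5, 0, 0, 0, 0]]

```text
time_s: 11.0
ee_pos: [0.5426, 0.0139, 0.1195]
tool_rot: [0.159, 3.137, -0.0]
ft_force: [-0.3, 0.6, -1.8]
width: 0.42
finger_force: 60.1
```

Request:
play_rows:
  increments:
    - [[0, 0, 1, 0, 0, 0, 0], [0, 0, 1.5, 0, 0, 0, 0], [0, 0, 1.5, 0, 0, 0, 0]]

```text
time_s: 11.3
ee_pos: [0.5425, 0.014, 0.1178]
tool_rot: [-0.158, -3.138, -0.0]
ft_force: [0.3, 0.8, -0.6]
width: 0.414
finger_force: 60.1
```

Request:
play_rows:
  increments:
    - [[0, 0, 0, 0, 0, 0, 0.44], [0, 0, 0, 0, 0, 0, 0.47], [0, 0, 0, 0, 0, 0, 0.5], [0, 0, 0, 0, 0, 0, 0.6], [0, 0, 0, 0, 0, 0, 0.75], [0, 0, 0, 0, 0, 0, 0.9], [0, 0, 0, 0, 0, 0, 0.9], [0, 0, -10, 0, 0, 0, 0.9], [0, 0, -40, 0, 0, 0, 0.9], [0, 0, -70, 0, 0, 0, 0.9], [0, 0, -70, 0, 0, 0, 0.9]]

```text
time_s: 12.4
ee_pos: [0.544, 0.0138, 0.1923]
tool_rot: [0.158, 3.13, -0.002]
ft_force: [0.2, -1.1, 1.2]
width: 0.898
finger_force: 0.0
```

```bash
python3 - <<'E'
from h import *
from station import status,viewer
s=status.get_state(); print(s["time_s"],s["ee_pos"],s["tool_rot"],s["ft_force"])
c=viewer.camera("wrist"); addcam("wrist",c); np.savez("w6.npz",**{k:c[k] for k in("intrinsics","k1","T")})
cs=viewer.camera("side")
qc=np.array([.592,.0091,.068,-.0985])
print(proj("wrist",W(qc,[(-50,0,45),(0,40,82),(0,-40,82),(-72,11,30),(-72,-11,30)])).round(1)); print(proj("side",W(qc,[(-50,0,45)])).round(1))
z=lambda im,x,y,w,h,W_,H_,g=1:np.clip(cv2.resize(im[y:y+h,x:x+w],(W_,H_),interpolation=cv2.INTER_CUBIC).astype(float)*g,0,255).astype(np.uint8)
out=np.zeros((600,800,3),np.uint8)
out[:300,:500]=z(c["image"],195,100,250,150,500,300)
out[300:600,:450]=z(cs["image"],245,150,150,100,450,300,1.4)
cv2.imwrite("pics/c6.png",out)
E
```

```text
12.4 [0.54401717 0.01379383 0.19227473] [ 1.57789922e-01  3.12962948e+00 -1.74365763e-03] [ 0.15478401 -1.08602676  1.22936511]
[[323.9 210.1]
 [383.5 297.8]
 [264.9 298.1]
 [337.8 177.4]
 [309.8 177.4]]
[[317.3 199.8]]
```

View pics/c6.png

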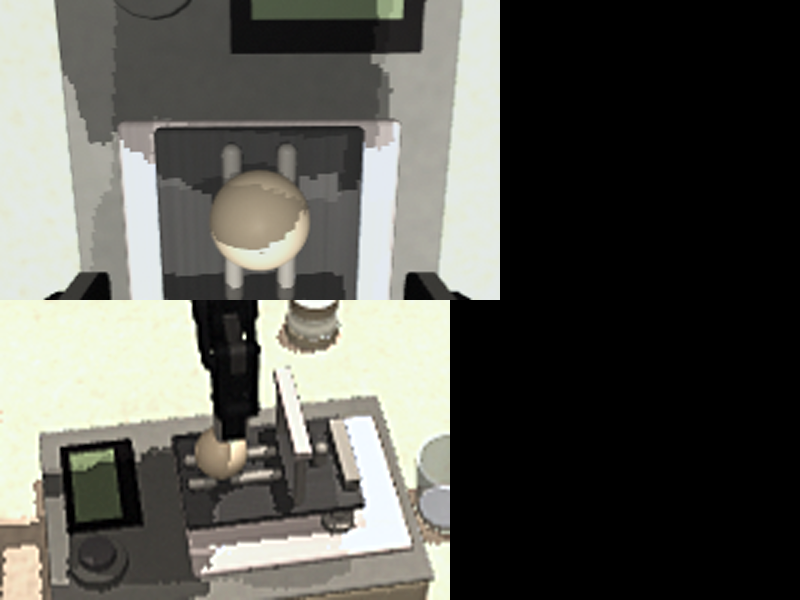

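Ball sits at (325,210) against the predicted (324,210) for the saddle; side view agrees. Now go behind it with shut fingers.

Request:
play_rows:
  increments:
    - [[20, 0, 0, 0, 0, 0, 0], [42, 0, 0, 0, 0, 0, 0], [42, 0, 0, 0, 0, 0, 0], [42, 0, 0, 0, 0, 0, 0], [42, 0, 0, 0, 0, 0, 0], [42, 0, 0, 0, 0, 0, 0], [42, 0, 0, 0, 0, 0, 0], [42, 0, 30, 0, 0, 0, 0], [42, 0, 50, 0, 0, 0, 0], [42, 0, 57, 0, 0, 0, 0], [42, 0, 57, 0, 0, 0, 0], [42, 0, 57, 0, 0, 0, 0]]

```text
time_s: 13.7
ee_pos: [0.5012, 0.0182, 0.1316]
tool_rot: [0.158, 3.136, -0.0]
ft_force: [0.4, -0.6, -0.4]
width: 0.001
finger_force: 0.0
```

```bash
python3 - <<'E'
from h import *
from station import status
s=status.get_state(); qc=np.array([.592,.0091,.068,-.0985])
print(s["time_s"],s["ee_pos"],s["ft_force"],s["width"],"TCP in carrier mm",(R.from_euler("z",-qc[3]).apply(s["ee_pos"]-qc[:3])*1000).round(1))
for x in(-82,-38): t=W(qc,[(x,0,63)])[0]; go(s,(*t,1.472))
E
```

```text
13.7 [0.5012459  0.01815392 0.13160237] [ 0.41287702 -0.55171868 -0.36161396] 0.0014724769251773578 TCP in carrier mm [-91.2   0.1  63.6]
shift [-9.2 -0.1  0.6] turn [-0.01  0.07 -0.12]
shift [-9.2 -0.1  0.6] turn [1.2000e-01 1.0000e-02 1.7988e+02]
shift [-53.2   0.    0.7] turn [-0.01  0.07 -0.12]
shift [-53.2   0.    0.7] turn [1.2000e-01 1.0000e-02 1.7988e+02]
```

Request:
play_rows:
  increments:
    - [[-3, 0, 0, 0, 0, 0, 0], [-6, 0, 0, 0, 0, 0, 0], [-8, 0, 0, 0, 0, 0, 0], [-10, 0, 0, 0, 0, 0, 0], [-12, 0, 0, 0, 0, 0, 0], [-14, 0, 0, 0, 0, 0, 0], [-16, 0, 0, 0, 0, 0, 0], [-18, 0, 0, 0, 0, 0, 0], [-20, 0, 0, 0, 0, 0, 0], [-22, 0, 0, 0, 0, 0, 0], [-24, 0, 0, 0, 0, 0, 0]]

```text
time_s: 14.8
ee_pos: [0.5249, 0.0158, 0.1308]
tool_rot: [0.158, 3.137, -0.0]
ft_force: [-0.0, 0.1, -0.3]
width: -0.0
finger_force: 0.1
```

```bash
cat > look.py <<'E'
from h import *
from station import status,viewer
s=status.get_state(); qc=np.array([.592,.0091,.068,-.0985])
print(s["time_s"],s["ft_force"],"TCP in carrier mm",(R.from_euler("z",-qc[3]).apply(s["ee_pos"]-qc[:3])*1000).round(1))
cs=viewer.camera("side"); im=cs["image"]; cv2.imwrite("pics/slast.png",im)
for x,z in((-50,45),(-30,46),(0,43)): print(x,proj("side",W(qc,[(x,0,z)])).round(1))
# ball: warm bright round blob
g=cv2.resize(cv2.cvtColor(im,cv2.COLOR_BGR2GRAY)[180:220,300:365],None,fx=5,fy=5,interpolation=cv2.INTER_CUBIC)
c=cv2.HoughCircles(g,cv2.HOUGH_GRADIENT,1,60,param1=80,param2=12,minRadius=36,maxRadius=52)
print(None if c is None else [(round(300+a/5,1),round(180+b/5,1),round(r/5,1)) for a,b,r in c[0][:4]])
E
python3 look.py
```

```text
14.8 [-0.01394028  0.09279468 -0.33121703] TCP in carrier mm [-67.4   0.   62.8]
-50 [[317.3 199.8]]
-30 [[326.6 198.5]]
0 [[340.4 197.8]]
[(np.float32(324.3), np.float32(199.7), np.float32(8.7)), (np.float32(329.3), np.float32(183.9), np.float32(8.0))]
```

Request:
play_rows:
  increments:
    - [[-2, 0, 0, 0, 0, 0, 0], [-4, 0, 0, 0, 0, 0, 0], [-6, 0, 0, 0, 0, 0, 0], [-8, 0, 0, 0, 0, 0, 0], [-10, 0, 0, 0, 0, 0, 0], [-12, 0, 0, 0, 0, 0, 0], [-14, 0, 0, 0, 0, 0, 0], [-16, 0, 0, 0, 0, 0, 0], [-18, 0, 0, 0, 0, 0, 0], [-20, 0, 0, 0, 0, 0, 0], [-22, 0, 0, 0, 0, 0, 0], [-24, 0, 0, 0, 0, 0, 0]]

```text
time_s: 16.05
ee_pos: [0.5486, 0.0134, 0.1308]
tool_rot: [-0.158, -3.138, 0.0]
ft_force: [0.0, 0.7, 0.2]
width: -0.001
finger_force: 0.1
```

```bash
python3 look.py
```

```text
16.05 [0.01464977 0.74950967 0.18965282] TCP in carrier mm [-43.6  -0.   62.8]
-50 [[317.3 199.8]]
-30 [[326.6 198.5]]
0 [[340.4 197.8]]
[(np.float32(334.5), np.float32(199.5), np.float32(9.8)), (np.float32(309.7), np.float32(202.3), np.float32(8.9))]
```

Request:
play_rows:
  increments:
    - [[-1.5, 0, 0, 0, 0, 0, 0], [-3, 0, 0, 0, 0, 0, 0], [-4.5, 0, 0, 0, 0, 0, 0], [-6, 0, 0, 0, 0, 0, 0], [-7, 0, 0, 0, 0, 0, 0], [-7, 0, 0, 0, 0, 0, 0], [0, 0, 0, 0, 0, 0, 0], [10, 0, 0, 0, 0, 0, 0], [15, 0, 0, 0, 0, 0, 0]]

```text
time_s: 17.0
ee_pos: [0.5322, 0.0152, 0.1308]
tool_rot: [-0.158, -3.137, -0.0]
ft_force: [-0.4, -0.0, -1.0]
width: 0.003
finger_force: 0.0
```

```bash
python3 look.py; python3 - <<'E'
from h import *
from station import viewer
c=viewer.camera("wrist"); cs=cv2.imread("pics/slast.png"); addcam("wrist",c)
print(proj("wrist",W([.592,.0091,.068,-.0985],[(0,0,43),(0,40,82),(0,-40,82)])).round(1))
out=np.zeros((600,800,3),np.uint8); out[:300,:480]=cv2.resize(c["image"][160:360,160:480],(480,300))
out[300:]=0; out[300:600,:450]=np.clip(cv2.resize(cs[150:250,245:395],(450,300),interpolation=cv2.INTER_CUBIC)*1.4,0,255)
cv2.imwrite("pics/c7.png",out)
E
```

```text
17.0 [-0.36098866 -0.02874999 -0.95424854] TCP in carrier mm [-60.1   0.1  62.8]
-50 [[317.3 199.8]]
-30 [[326.6 198.5]]
0 [[340.4 197.8]]
[(np.float32(341.3), np.float32(197.7), np.float32(8.7)), (np.float32(328.9), np.float32(184.1), np.float32(9.8)), (np.float32(325.1), np.float32(201.9), np.float32(9.4)), (np.float32(309.7), np.float32(202.7), np.float32(9.8))]
[[323.9 339.2]
 [409.  401.8]
 [239.4 402.3]]
```

View pics/c7.png

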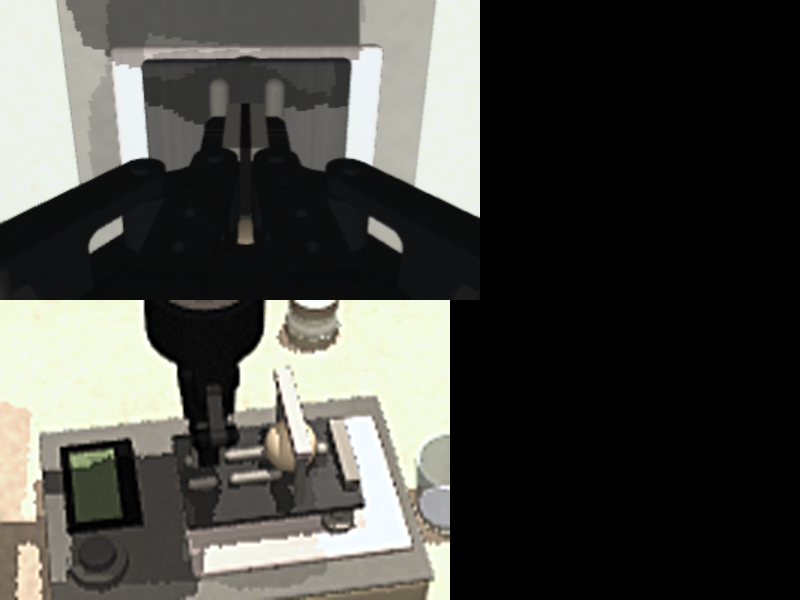

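Ball lies at side (341,198) as predicted for the nest. Now the key.

```bash
python3 - <<'E'
from h import *
from station import status
k=W([.5473,.0135,0,-.0985],[(-100,-45,73)])[0];print(k)
go(status.get_state(),(k[0],k[1],k[2]+.025+.012,1.472))
E
```

```text
[ 0.44335938 -0.0214478   0.073     ]
shift [ 85.2 -45.3  21.1] turn [ 0.   -0.02 -0.12]
shift [ 85.2 -45.3  21.1] turn [-3.0000e-02 -0.0000e+00  1.7988e+02]
```

Request:
play_rows:
  increments:
    - [[10, 0, -30, 0, 0, 0, 0], [30, -15, -40, 0, 0, 0, 0], [60, -32, -40, 0, 0, 0, 0], [85, -45, -25, 0, 0, 0, 0], [85, -45, 0, 0, 0, 0, 0], [85, -45, 15, 0, 0, 0, 0], [85, -45, 21, 0, 0, 0, 0], [85, -45, 27, 0, 0, 0, 0], [85, -45, 31, 0, 0, 0, 0], [85, -45, 35, 0, 0, 0, 0], [85, -45, 37, 0, 0, 0, 0], [85, -45, 37, 0, 0, 0, 0]]

```text
time_s: 18.3
ee_pos: [0.4449, -0.0214, 0.0957]
tool_rot: [0.157, 3.135, -0.001]
ft_force: [-7.2, 0.6, 23.9]
width: -0.0
finger_force: 12.0
```

Request:
play_rows:
  increments:
    - [[0, 0, -4, 0, 0, 0, 0], [0, 0, -4, 0, 0, 0, 0], [0, 0, -4, 0, 0, 0, 0]]

```text
time_s: 18.6
ee_pos: [0.4448, -0.0214, 0.0981]
tool_rot: [0.158, 3.136, -0.001]
ft_force: [0.3, 1.0, 3.2]
width: -0.001
finger_force: 1.8
```

Request:
play_rows:
  increments:
    - [[0, 0, -3, 0, 0, 0, 0], [0, 0, -3, 0, 0, 0, 0]]

```text
time_s: 18.8
ee_pos: [0.4448, -0.0214, 0.1011]
tool_rot: [0.158, 3.137, -0.0]
ft_force: [1.5, 0.6, 1.7]
width: 0.003
finger_force: 0.9
```

Request:
play_rows:
  increments:
    - [[0, 0, -3, 0, 0, 0, 0], [0, 0, -3, 0, 0, 0, 0]]

```text
time_s: 19.0
ee_pos: [0.4443, -0.0213, 0.1039]
tool_rot: [-0.158, -3.137, -0.0]
ft_force: [-1.0, -0.3, -0.2]
width: 0.003
finger_force: 0.0
```

Request:
play_rows:
  increments:
    - [[0, 0, -4, 0, 0, 0, 0], [0, 0, -4, 0, 0, 0, 0]]

```text
time_s: 19.2
ee_pos: [0.4445, -0.0213, 0.1081]
tool_rot: [0.158, 3.137, -0.0]
ft_force: [-0.1, 0.0, -0.7]
width: 0.002
finger_force: 0.0
```

Request:
play_rows:
  increments:
    - [[0, 0, -40, 0, 0, 0, 0], [0, 0, -80, 0, 0, 0, 0], [0, 0, -100, 0, 0, 0, 0], [0, 0, -100, 0, 0, 0, 0], [0, 0, -100, 0, 0, 0, 0], [0, 0, -100, 0, 0, 0, 0]]

```text
time_s: 19.8
ee_pos: [0.4439, -0.0211, 0.2066]
tool_rot: [-0.158, -3.135, -0.001]
ft_force: [-0.6, 0.3, -0.1]
width: -0.004
finger_force: 0.0
```

```bash
python3 look.py; python3 - <<'E'
import cv2,numpy as np
a=cv2.imread("pics/side0.png").astype(int); b=cv2.imread("pics/slast.png").astype(int)
for n,(x,y) in dict(low=(349,153),amber=(407,315),beaker=(395,211)).items(): print(n,np.abs(a-b)[y-14:y+15,x-14:x+15].mean().round(1))
E
```

```text
19.8 [-0.59691284  0.28451942 -0.14451148] TCP in carrier mm [-144.4  -44.6  138.6]
-50 [[317.3 199.8]]
-30 [[326.6 198.5]]
0 [[340.4 197.8]]
[(np.float32(341.5), np.float32(198.3), np.float32(8.2)), (np.float32(307.5), np.float32(197.1), np.float32(9.2))]
low 21.4
amber 16.5
beaker 19.9
```

```bash
python3 - <<'E'
import cv2
a=cv2.imread("pics/side0.png",0); b=cv2.imread("pics/slast.png",0)
for n,(x,y) in dict(low=(349,153),amber=(407,315),beaker=(395,211),bench=(480,330)).items():
    r=cv2.matchTemplate(b[y-26:y+27,x-26:x+27],a[y-16:y+17,x-16:x+17],cv2.TM_CCOEFF_NORMED); _,m,_,l=cv2.minMaxLoc(r)
    print(n,round(m,3),l[0]-10,l[1]-10)
E
```

```text
low 1.0 0 0
amber 1.0 0 0
beaker 1.0 0 0
bench 0.655 0 0
```

Bystanders have not moved (the earlier difference was only lighting). Handing in.

```bash
python3 -c "
from station import order
print(order.hand_in())"
```

```text
the job is handed in; nothing more can be done
None
```

The job is handed in, but the hand-in returned no verdict. By my measurements, the carrier is seated, the sphere is in its nest, the key was pressed to its stop and sprang back, and the jars and beaker have not moved. The robot's clock stood at about 20 s of the 61 s allowed.

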